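Take the solder reel off the safety hook and set it in the bench caddy

TASK

The solder reel in its aluminium bail carrier hangs on the safety hook of the bench stand. Without forcing the hook, push the sprung keeper open with the bail itself (not with the fingers), lift the reel off, and set it down gently, upright and fully home, in the empty pocket of the caddy that its foot fits; then let go. Leave the other loose things on the bench where they are.

Things in the scene. Friction and masses are not known exactly. Their poses are not given: they have to be found in the camera images.
- reel_center (a point): Centre, half-way up, of the loose solder reel in its bail carrier (0.3-0.6 kg, 124 mm tall). z up, y along the bail's width, x across it; same turned half round. Foot: plate 50 (x) by 66 mm (y), 6 thick, underside 62 mm below this point. Reel on it: 49 mm across, green flanges, top 12 mm below this point. It hangs level on the hook, axes as the hook's, within 2 mm in x and 3 in y of the seat.
- bail_bar (a point): Centre of the crossbar on top of the carrier's aluminium bail, 58 mm above the reel's centre, same axes. Bar: 12 mm in x, 8 mm thick. From its ends two flat uprights, 12 mm wide in x, run down to the foot; they are 64 mm apart over their outer faces, 54 mm inside. Grip the uprights from outside just below the bar: the hook is then between the fingers.
- reel: The same carrier with its reel; origin at the middle of the foot's underside.
- hook_seat (a point): Seat: top of the steel hook's arm, 165 mm above the table, where the bail's bar rests. z up, x along the level arm from the post to the free end. Arm 12 mm wide, 10 thick. Post: 24 mm square, front face at x=-63 mm, top 16 mm above the seat. The nose rises at x=11 to 21 mm to 34 mm above the seat and curls back over the bar to x=-6 mm (underside 26 mm above the seat): a straight lift jams under it.
- hook_mouth (a point): Point 20 mm behind (-x of) the seat and 34 mm above it, where the bar comes out. Way out: bar raised about 8 mm, pushed back till its middle is 15 to 26 mm behind the seat (this swings the keeper open), then straight up past the curl until its underside is 38 to 52 mm above the seat, then out over the nose along +x, at least 80 mm beyond the seat, the reel passing below the arm.
- stand: The fixed bench stand carrying the hook; origin on the table straight below the hook's seat, same axes as the seat. Dark base plate 150 x 100 x 12 mm from x=-105 to +45 mm.
- keeper (a joint): Angle (rad) of the hook's sprung keeper, a steel tongue 14 mm wide, 4 thick, 37 long, hinged 20 mm behind (-x of) the seat and 2 mm below it. 0 = shut: it leans 0.31 rad from upright towards the nose, tip at the curl. Grows as it is pushed towards the post, to 1.3; springs back by itself. The spring takes 0.05 to 0.1 N m: 3 to 5 N when pushed 18 mm above the hinge.
- caddy_hole0 (a point): Centre of the mouth, 24 mm above the table, of the caddy's large rectangular pocket, empty, the only one the foot fits: 56 (x) by 72 mm (y), 14 mm deep, 3 mm to spare on each side. z up, x along the caddy's length. The other pockets, 90 mm towards +x, are small: a round one holding a tin and an empty one 41 x 35 mm.
- caddy: The fixed grey plastic caddy, 190 (x) x 120 x 24 mm; origin at the middle of its underside, 45 mm in +x of the large pocket's middle; same axes as the pocket.
- tin: Round brass tin, 40 mm in diameter, 42 mm tall, standing in the caddy's round pocket; origin at its underside. Leave alone.
- bare_reel: A solder reel without a carrier, 49 mm in diameter, 44 mm tall, standing on the table; origin at its underside. Leave alone.
- pliers: Pliers lying on the table, about 160 mm long, 12 mm high. Leave alone.
- gearbox: Small black gearbox 50 x 50 mm, 38 mm tall with its shaft, standing on the table; origin at its underside. Leave alone.

How it is judged:
By the outcome, as a careful person would: the job done as asked, in the order asked, and still so for the second after the job is handed in, with the robot touching nothing.
It also fails if it takes over 48 s, if anything falls off the work surface, if the arm or the gripper's body presses on something with over 40 N, if the wrist force passes 120 N, or if a joint passes its speed limit or range.

ROBOT

A 6-joint arm with a two-finger parallel gripper is mounted at the origin on the work surface. World frame = base frame: x ahead of the robot, y to its left, z up, the work surface at z = 0. Lengths are in m, angles in rad, forces in N, time in s.
With the tool pointing down it reaches from about 0.35 to 0.975 m from the base axis. Payload 4.9 kg.
Tool frame: the origin (TCP) lies at the very end of the fingers, on their centre line; the grasp point (between the pads) lies 19 mm behind it (pinch_z is the distance from the TCP to the grasp point, in m); z points along the fingers, y is the line along which they close (so a half turn about z gives the same grasp; the last joint's range is limited). The gripper opens to 85 mm and grips with 20 to 120 N. Pads are 22 mm wide; open, the fingers measure 114 mm over their backs; the gripper's body (76 mm by 85 mm) begins 54 mm behind the grasp point. The pads swing forward as they close: fully open they stand 13 mm farther back than shut.
Start: joints at [1.101, 0.053, 1.613, -0, 1.476, -0.119], TCP at [0.215, 0.587, 0.231] pointing down, gripper open.
Joint ranges: [-3.01, 3.01], [-1.01, 2.22], [0.06, 2.58], [-1.02, 4.17], [0.09, 2.62], [-3.14, 3.14]. Speed limits (rad/s): [2.57, 2.57, 3.14, 3.14, 3.14, 3.14].

INTERFACE

Orientations are given as a unit quaternion [w, x, y, z].
In Python, from plant import * gives the robot as it stands. The module is installed in compiled form; this text tells all that it offers.
- The arm moves only by the tool play_rows, never from a script. Its arguments are lists of equal length, an entry for each row: "linear": the shift along the world's x, y, z in m, a list of three; "turn": the turn about the world's z in degrees. A call has 1 to 8 rows; each row shifts and turns the commanded pose from where the row before left it; what a row does not reach is not made up. A row lasts 1/8 s, in which the tool goes at most 62.5 mm and 10.7 degrees, less where a joint would pass 70% of its speed; a pose out of reach is approached as far as the arm can. A call is refused whole if a number of a shift passes 0.0625 or a number of a turn 10.7, either way. A call with a gripper value outside its range is refused whole. "hand" is the finger opening in m, from 0 to 0.0854, set as the call begins (left out, the last holds). The fingers move at their own pace and stop on an object; the grip force is fixed at half the most. Time passes only in rows, so rows that do not move let the fingers close. It gives the time, the measured TCP pose, the force, the opening and the grip force at its end, in the units of the state.
- state(): the state, without advancing time (a new reading comes with each control period).
- grab_frame(name): name is "side" or "top"; returns the picture (480x640x3 uint8, red, green, blue); there is no depth.
- camera_info(name): a dict with "camera_matrix" (3x3 intrinsics, pixels), "origin" and "attitude" of the camera in the world. Camera axes: x right, y down, z forward; pixel columns grow to the right and rows downward; lengths in m; the calibration is good to about 2 mm. A picture is of the moment at which its call begins. camera_info takes no time and is no camera call.
- job_done(): hands the job in; it is judged then, once.
Trained networks look in the newest picture that a camera, given by its name, has taken for a name from the list of things; names that differ only in an ending like _2 or _b are one class to them, and where a whole thing is asked for, a point or a joint stands for the part that bears it (a point fixed in the world has none). Each returns a list of dicts, best first, with "p" (0 to 1); they miss things now and then, are a little off and sometimes report something else, mostly with a low value. They report only what shows in the picture. A call takes as long as a camera call.
- trace(camera, thing): "region" (480x640 bool, what is visible of it) and "location" ([column, row] in pixels, amid what is visible of it).
The state is a dict: "time": time; "joint_pos": joint angles; "joint_vel": joint speeds; "joint_efforts": joint torques, N m; "tool_pos": TCP position; "tool_rot": TCP orientation; "contact_force": force on the tool from outside, world axes, zero at the start; "ft_torque": the same for the moment, N m; "gripper_width": opening from 0.0 (shut) to 1.0 (fully open); "grasp_force": force on a finger pad.
Only numpy, scipy, OpenCV 4.12 (cv2) and the standard library are available. Lean on these libraries where they do the work, as an engineer would, in place of code of your own. Each camera call takes 0.05 s, during which the arm holds its last target. There are 200 camera calls.

## Working session

There is one attempt and no reset: what is moved stays moved. The work goes in short steps, Python scripts to look and compute and a tool call to move; the robot and the scene stay as the last step left them, time stands still between calls to the robot, and variables do not carry over. Pictures are saved under pics/ and viewed, at most 13 in all, crops included, and the job is handed in when it is done.

Besides the shell and the picture viewer there is one more tool, called after "Emit:" as name([rows], argument=value, ...), one row to a line, values as JSON. play_rows: Moves the arm, as the interface text tells. Its arguments: {"type":"object","properties":{"linear":{"type":"array","items":{"type":"array","items":{"type":"number"}}},"turn":{"type":"array","items":{"type":"number"}},"hand":{"type":"number"}},"required":["linear","turn"]}

```bash
mkdir -p pics; cat > h.py <<'E'
from plant import *
import numpy as np, cv2
from scipy.spatial.transform import Rotation as R
def cam(n):
    c=camera_info(n); K=np.array(c["camera_matrix"]); o=np.array(c["origin"]); a=np.array(c["attitude"])
    Rm=a if a.shape==(3,3) else R.from_quat(np.r_[a[1:],a[0]]).as_matrix()
    return K,o,Rm
def ray(n,px,z):
    K,o,Rm=cam(n); d=Rm@np.linalg.inv(K)@np.array([px[0],px[1],1.]); return o+d*(z-o[2])/d[2]
def proj(n,P):
    K,o,Rm=cam(n); p=(np.atleast_2d(P)-o)@Rm@K.T; return p[:,:2]/p[:,2:]
def shot(n,f):
    im=grab_frame(n); cv2.imwrite(f"pics/{f}.png",im[:,:,::-1]); return im
E
python3 - <<'E'
from h import *
for n in("side","top"):
    shot(n,n+"0"); print(n,camera_info(n))
    for t in("reel","bail_bar","stand","keeper","caddy","tin","bare_reel"):
        for r in trace(n,t)[:2]: print(n,t,round(r["p"],2),np.round(r["location"],1),r["region"].sum(), cv2.minAreaRect(np.argwhere(r["region"])[:,::-1].astype(np.float32)))
print(state())
E
```

```text
side {'camera_matrix': array([[546.32847686,   0.        , 323.14715945],
       [  0.        , 546.32847686, 238.43533081],
       [  0.        ,   0.        ,   1.        ]]), 'origin': array([ 0.06936266, -0.53217368,  0.64729208]), 'attitude': array([-0.43278163,  0.82901035, -0.31011423,  0.1710879 ])}
side reel 0.93 [455.2 343. ] 2140 ((457.76513671875, 334.1683044433594), (38.145042419433594, 90.57943725585938), 15.708637237548828)
side bail_bar 0.57 [455.6 345.2] 2316 ((458.4580383300781, 334.485595703125), (38.359413146972656, 90.93367767333984), 18.970407485961914)
side stand 0.62 [415.9 363. ] 6949 ((437.00543212890625, 339.53472900390625), (107.3614273071289, 133.56834411621094), 17.67610740661621)
side keeper 0.41 [453.5 290.4] 101 ((454.20477294921875, 288.47882080078125), (5.7723469734191895, 23.574462890625), 39.09385681152344)
side tin 0.94 [242.1 240.8] 370 ((245.5, 242.5), (21.0, 19.0), 90.0)
side bare_reel 0.76 [322.7 303.6] 868 ((320.0, 305.5), (37.0, 26.0), 90.0)
side bare_reel 0.69 [271.4 335.1] 981 ((271.5, 335.5), (31.0, 33.0), 90.0)
top {'camera_matrix': arr
[... 1430 characters left out ...]
.8, 'joint_pos': array([ 1.10100647e+00,  5.26797459e-02,  1.61285442e+00,  1.68419517e-05,
        1.47598949e+00, -1.18961216e-01]), 'joint_vel': array([ 0.00120103, -0.00051551, -0.00048226,  0.00166452, -0.00127231,
        0.00067951]), 'joint_efforts': array([-3.73503608e-04, -3.93652046e+01, -3.70435131e+01, -1.52722000e-04,
        2.99514568e-04, -5.92870606e-06]), 'tool_pos': array([0.21477198, 0.5869442 , 0.23134341]), 'tool_rot': array([1.98750410e-06, 1.74516900e-01, 9.84654178e-01, 3.54487947e-05]), 'contact_force': array([ 0.35186329, -0.04233492,  0.20545547]), 'ft_torque': array([ 0.02657884, -0.01155502, -0.03384751]), 'grasp_force': 0.0, 'gripper_width': 1.001247763192838}
```

View pics/side0.png

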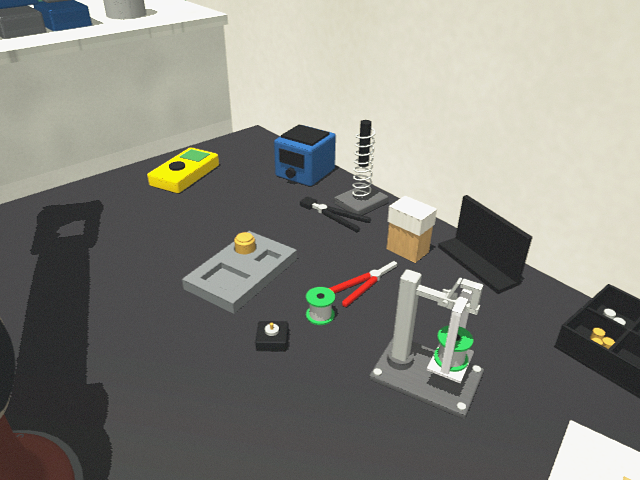

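View pics/top0.png

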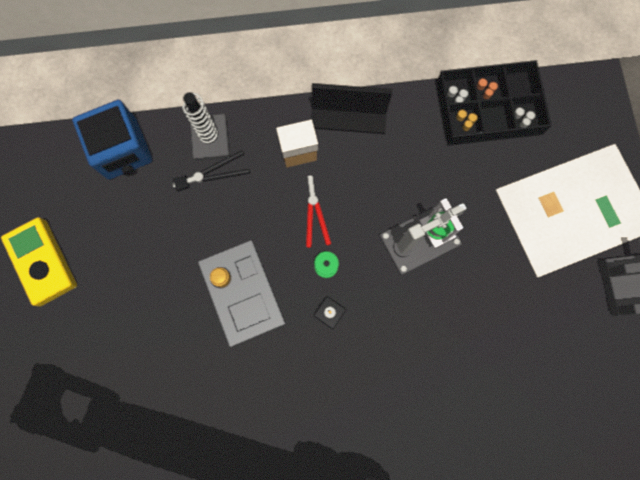

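Side view: stand at about (430,340), caddy at (240,270). Top view: stand at (425,235), caddy at (242,293). Next I'm zooming in on both for feature points.

```bash
python3 - <<'E'
from h import *
t=cv2.imread("pics/top0.png"); s=cv2.imread("pics/side0.png")
def crop(im,x,y,w,h,k,f):
    c=cv2.resize(im[y:y+h,x:x+w],None,fx=k,fy=k,interpolation=cv2.INTER_CUBIC)
    c=cv2.convertScaleAbs(c,alpha=1.3,beta=15)
    for i in range(0,w,10): cv2.line(c,(i*k,0),(i*k,6),(0,255,255),1); cv2.putText(c,str(x+i),(i*k,16),0,.35,(0,255,255),1)
    for i in range(0,h,10): cv2.line(c,(0,i*k),(6,i*k),(0,255,255),1); cv2.putText(c,str(y+i),(8,i*k+4),0,.35,(0,255,255),1)
    cv2.imwrite(f"pics/{f}.png",c)
crop(t,375,195,100,80,7,"ts"); crop(s,365,260,125,155,3,"ss0"); crop(s,395,265,95,85,7,"ss")
# caddy: gray mask in top
r=trace("top","caddy"); m=np.zeros((480,640),np.uint8); m[235:352,190:290]=t[235:352,190:290].max(2)>85
c=max(cv2.findContours(m,0,1)[0],key=cv2.contourArea); print(cv2.minAreaRect(c))
b=cv2.boxPoints(cv2.minAreaRect(c)); print(b); print(np.array([ray("top",p,.024) for p in b]).round(4))
E
```

```text
((240.50885009765625, 293.0679626464844), (92.31059265136719, 60.532081604003906), 68.5522689819336)
[[195.4619  261.1757 ]
 [251.80223 239.04202]
 [285.5558  324.96024]
 [229.21547 347.0939 ]]
[[0.5786 0.268  0.024 ]
 [0.6119 0.1455 0.024 ]
 [0.4235 0.0935 0.024 ]
 [0.393  0.2124 0.024 ]]
```

View pics/ts.png

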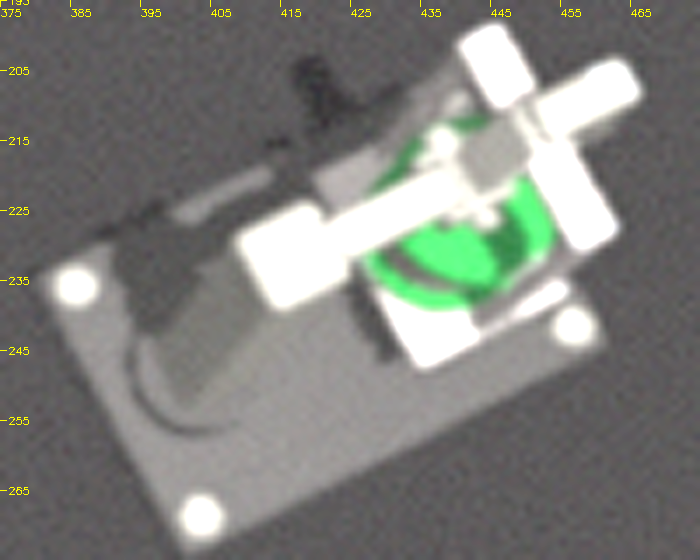

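View pics/ss.png

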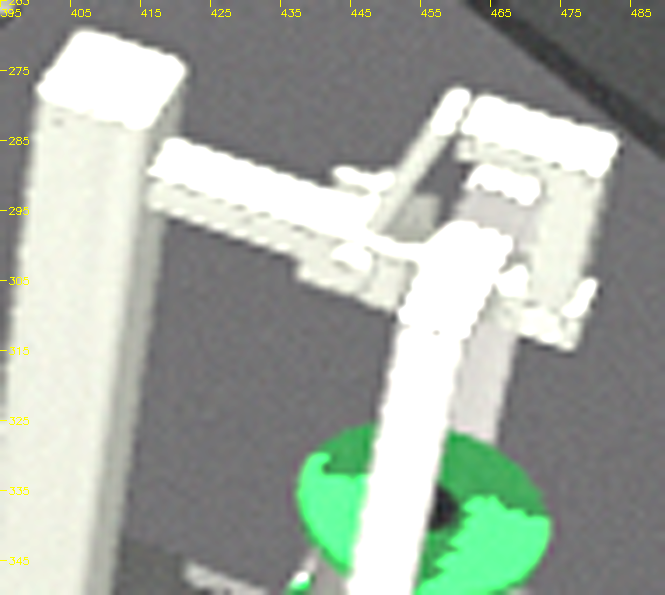

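View pics/ss0.png

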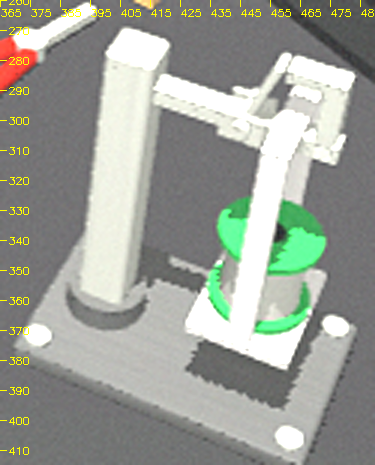

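The crops give usable points. Top: base corners at about (380,235), (402,273) and (461,243), with the bar running from (443,200) to (460,229). Side: post top at about (411,276) and curl end at (482,287). Now I'll fit the stand and crop the caddy.

```bash
cat > fit.py <<'E'
from h import *
from scipy.optimize import least_squares
def px(p,k,ox,oy): return [(p[0]+.5)/k-.5+ox,(p[1]+.5)/k-.5+oy]
def fit(obs,x0):
    def pr(q,o):
        c,s=np.cos(q[2]),np.sin(q[2]); l=o[1]
        return proj(o[0],[q[0]+c*l[0]-s*l[1],q[1]+s*l[0]+c*l[1],l[2]])[0]
    f=lambda q:np.concatenate([pr(q,o)-o[2] for o in obs])
    r=least_squares(f,x0,loss="soft_l1",x_scale=[.1,.1,.3]); return r.x,f(r.x).reshape(-1,2)
E
python3 - <<'E'
from fit import *
T=lambda a,b:px((a,b),7,375,195); S0=lambda a,b:px((a,b),3,365,260); S=lambda a,b:px((a,b),7,395,265)
obs=[("top",(-.105,.05,.012),T(37,280)),("top",(-.105,-.05,.012),T(190,550)),("top",(.045,-.05,.012),T(606,342)),
("top",(-.075,0,.181),T(292,256)),("top",(.021,0,.199),T(634,80)),
("side",(-.105,-.05,.012),S0(15,347)),("side",(.045,-.05,.012),S0(304,461)),("side",(.045,.05,.012),S0(357,330)),
("side",(-.075,0,.181),S(112,80)),("side",(.021,0,.199),S(611,156))]
q,r=fit(obs,[.5,-.2,-1.05]); print("stand",q.round(4),np.degrees(q[2])); print(r.round(1).tolist())
for v in("top","side"):
    qq,rr=fit([o for o in obs if o[0]==v],q); print(v,qq.round(4))
c,s=np.cos(q[2]),np.sin(q[2]); M=np.array([[c,s],[-s,c]])
for n,p,z in(("bar mid",T(539,137),.173),("bar e1",T(481,36),.173),("bar e2",T(596,239),.173)): w=ray("top",p,z)[:2]; print(n,w.round(4),(M@(w-q[:2])).round(4))
st=state(); print(R.from_quat(np.r_[st["tool_rot"][1:],st["tool_rot"][0]]).as_matrix().round(3))
t=cv2.imread("pics/top0.png"); s=cv2.imread("pics/side0.png")
def crop(im,x,y,w,h,k):
    c=cv2.resize(im[y:y+h,x:x+w],None,fx=k,fy=k,interpolation=cv2.INTER_CUBIC)
    for i in range(0,w,10): cv2.line(c,(i*k,0),(i*k,6),(0,255,255),1); cv2.putText(c,str(x+i),(i*k,16),0,.35,(0,255,255),1)
    for i in range(0,h,10): cv2.line(c,(0,i*k),(6,i*k),(0,255,255),1); cv2.putText(c,str(y+i),(8,i*k+4),0,.35,(0,255,255),1)
    return c
a=crop(t,192,236,100,115,4); b=crop(s,180,225,120,85,3); 
o=np.zeros((460,765,3),np.uint8); o[:,:400]=a; o[:255,405:765]=b; cv2.imwrite("pics/cad.png",o)
E
```

```text
stand [ 0.5824 -0.2438 -1.2164] -69.69582316180482
[[-0.3, -0.7], [0.2, 1.6], [1.7, -0.3], [1.1, -0.2], [0.2, -0.8], [-1.7, -0.2], [-0.4, 1.8], [0.3, -2.0], [-0.2, -0.9], [0.0, -0.1]]
top [ 0.5819 -0.2428 -1.2206]
side [ 0.5825 -0.2443 -1.2128]
bar mid [ 0.5819 -0.2434] [-0.0005 -0.0004]
bar e1 [ 0.6112 -0.2328] [-0.0004  0.0308]
bar e2 [ 0.5527 -0.2536] [-0.0011 -0.0313]
[[-0.939  0.344  0.   ]
 [ 0.344  0.939 -0.   ]
 [-0.    -0.    -1.   ]]
```

View pics/cad.png

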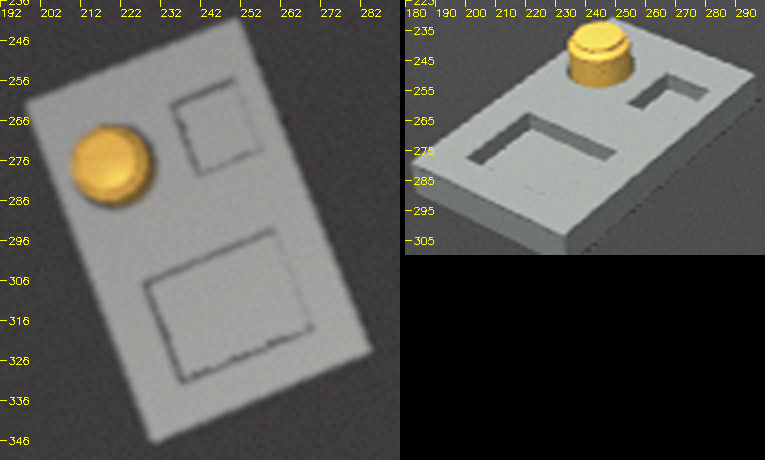

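The stand fit agrees across both views. The seat is at about (0.582, -0.2435), yaw -70°, and the bar middle is within 1 mm of it. The caddy crop shows the large pocket's mouth corners in top view at about (228,307), (260,293), (270,318) and (237,332). Now I'm moving to above the hook.

Emit:
play_rows([
  [0.023,-0.052,0.006],
  [0.023,-0.052,0.006],
  [0.023,-0.052,0.006],
  [0.023,-0.052,0.006],
  [0.023,-0.052,0.006],
  [0.023,-0.052,0.006],
  [0.023,-0.052,0.006],
  [0.023,-0.052,0.006],
], turn=[-3.1,-3.1,-3.1,-3.1,-3.1,-3.1,-3.1,-3.1], hand=0.0854)

```text
time: 1.85
tool_pos: [0.3992, 0.1692, 0.2798]
tool_rot: [0.001, 0.383, 0.924, 0.0]
contact_force: [0.6, 1.0, 0.2]
gripper_width: 1.003
grasp_force: 0.0
```

Emit:
play_rows([
  [0.023,-0.052,0.006],
  [0.023,-0.052,0.006],
  [0.023,-0.052,0.006],
  [0.023,-0.052,0.006],
  [0.023,-0.052,0.006],
  [0.023,-0.052,0.006],
  [0.023,-0.052,0.004],
  [0.023,-0.052,0],
], turn=[-3.1,-3.1,-3.1,-3.1,-3.1,-3.1,-3.1,-3.1])

```text
time: 2.85
tool_pos: [0.5835, -0.2471, 0.32]
tool_rot: [0.001, 0.572, 0.82, 0.0]
contact_force: [0.6, -0.3, 0.8]
gripper_width: 1.001
grasp_force: 0.0
```

```bash
python3 - <<'E'
from fit import *
T=lambda a,b:px((a,b),4,192,236); S=lambda a,b:px((a,b),3,180,225)
z=.024
obs=[("top",(.14,.06,z),T(25,102)),("top",(.14,-.06,z),T(240,17)),("top",(-.05,-.06,z),T(373,350)),("top",(-.05,.06,z),T(152,442)),
("top",(.028,.036,z),T(143,284)),("top",(.028,-.036,z),T(272,230)),("top",(-.028,-.036,z),T(314,327)),("top",(-.028,.036,z),T(182,383)),
("side",(-.05,.06,z),S(7,162)),("side",(-.05,-.06,z),S(162,236)),("side",(.14,-.06,z),S(350,75)),
("side",(.028,.036,z),S(125,113)),("side",(.028,-.036,z),S(210,153)),("side",(-.028,.036,z),S(62,158))]
q,r=fit(obs,[.44,.16,.29]); print(q.round(4),np.degrees(q[2])); print(r.round(1).tolist())
for v in("top","side"):
    qq,rr=fit([o for o in obs if o[0]==v],q); print(v,qq.round(4))
st=state(); print(st["time"],st["tool_pos"],st["contact_force"]); M=R.from_quat(np.r_[st["tool_rot"][1:],st["tool_rot"][0]]).as_matrix(); print(np.degrees(np.arctan2(M[1,1],M[0,1])),M[2],st["joint_pos"])
E
```

```text
[0.4598 0.1657 0.2765] 15.844723518447559
[[0.6, -0.1], [-0.1, -0.3], [0.0, -0.3], [0.8, -0.3], [0.6, -0.8], [0.6, -0.7], [0.0, 0.1], [0.4, -0.3], [-1.0, 0.1], [-1.6, -0.1], [-0.4, -0.3], [-1.2, -0.7], [0.3, -0.9], [-0.9, -0.3]]
top [0.4591 0.1666 0.275 ]
side [0.4604 0.1638 0.28  ]
2.85 [ 0.58351318 -0.24705639  0.31999312] [ 0.6038629  -0.28425383  0.76754511]
20.183074732358033 [-8.24497112e-04  9.94496676e-04 -9.99999166e-01] [-5.17978606e-01  3.51119140e-02  1.48494525e+00  2.29049414e-04
  1.62026408e+00 -8.70227832e-01]
```

Emit:
play_rows([
  [-0.001,0.003,-0.02],
  [0,0,-0.03],
  [0,0,-0.03],
  [0,0,-0.03],
  [0,0,-0.025],
  [0,0,-0.02],
  [0,0,-0.015],
  [0,0,-0.015],
], turn=[0,0,0,0,0,0,0,0])

```text
time: 3.85
tool_pos: [0.582, -0.242, 0.1341]
tool_rot: [0.001, 0.571, 0.821, 0.0]
contact_force: [-0.8, -0.2, -0.7]
gripper_width: 0.999
grasp_force: 0.0
```

```bash
python3 - <<'E'
from h import *
t=shot("top","t1"); s=shot("side","s1")
o=np.zeros((600,800,3),np.uint8)
o[:600,:390]=cv2.resize(s[255:405,390:488],(390,600)); o[:400,400:800]=cv2.resize(t[180:280,380:480],(400,400)); cv2.imwrite("pics/m1.png",o[:,:,::-1])
E
```

```text
(no output)
```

View pics/m1.png

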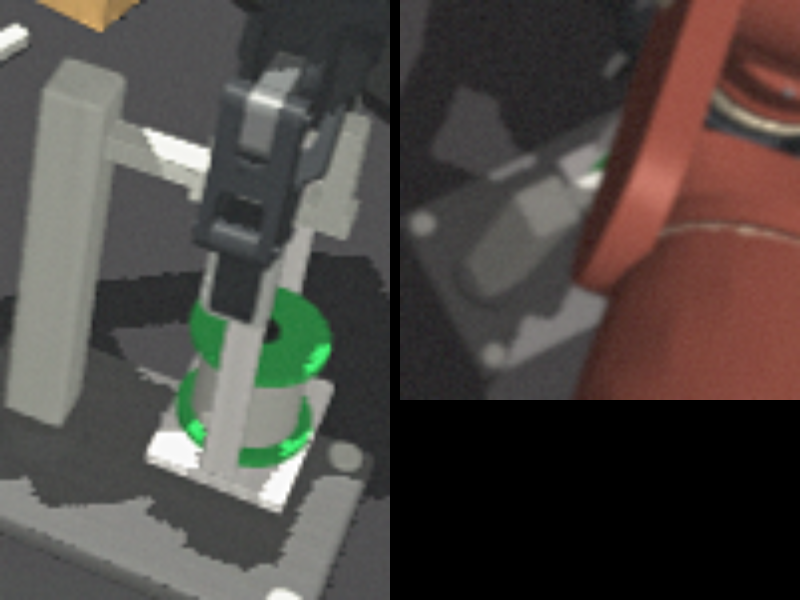

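The finger straddles the near upright at about (240,270) in the crop, centred on it, and the body clears the nose. Closing.

Emit:
play_rows([
  [0,0,0],
  [0,0,0],
  [0,0,0],
  [0,0,0],
  [0,0,0],
  [0,0,0],
  [0,0,0],
  [0,0,0],
], turn=[0,0,0,0,0,0,0,0], hand=0.05)

```text
time: 4.95
tool_pos: [0.5825, -0.2425, 0.1356]
tool_rot: [0.001, 0.571, 0.821, 0.0]
contact_force: [0.9, -0.6, 5.6]
gripper_width: 0.738
grasp_force: 66.8
```

Emit:
play_rows([
  [0,0,0.002],
  [0,0,0.002],
  [0,0,0.002],
  [0,0,0.002],
  [0,0,0],
  [0,0,0],
], turn=[0,0,0,0,0,0])

```text
time: 5.7
tool_pos: [0.5817, -0.2421, 0.1422]
tool_rot: [-0.0, 0.571, 0.821, -0.0]
contact_force: [0.2, 0.0, -2.7]
gripper_width: 0.74
grasp_force: 66.4
```

Emit:
play_rows([
  [-0.0009,0.0024,0.001],
  [-0.0009,0.0024,0],
  [-0.0009,0.0024,0],
  [-0.0009,0.0024,0],
  [-0.0009,0.0024,0],
  [-0.0009,0.0024,0],
  [-0.0009,0.0024,0],
  [-0.0009,0.0024,0],
], turn=[0,0,0,0,0,0,0,0])

```text
time: 6.7
tool_pos: [0.5753, -0.2242, 0.144]
tool_rot: [0.002, 0.572, 0.821, -0.001]
contact_force: [2.2, -7.5, -3.0]
gripper_width: 0.741
grasp_force: 66.3
```

Emit:
play_rows([
  [0,0,0],
  [0,0,0],
], turn=[0,0])

```text
time: 6.95
tool_pos: [0.5753, -0.2242, 0.1442]
tool_rot: [0.002, 0.572, 0.821, -0.001]
contact_force: [2.7, -6.7, -2.0]
gripper_width: 0.737
grasp_force: 66.2
```

```bash
python3 - <<'E'
from h import *
s=shot("side","s2"); cv2.imwrite("pics/m2.png",cv2.resize(s[255:405,390:488],(390,600),interpolation=2)[:,:,::-1])
E
```

```text
(no output)
```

View pics/m2.png

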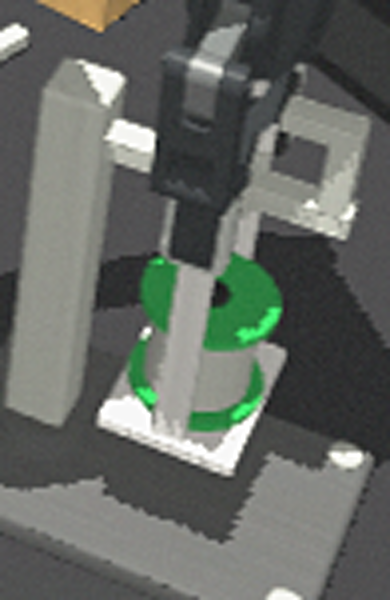

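The bar is about 19.5 mm behind the seat with the keeper open. In the crop the free hook opening shows at (305,150) and the reel hangs upright. Lifting straight up.

Emit:
play_rows([
  [0,0,0.003],
  [0,0,0.005],
  [0,0,0.005],
  [0,0,0.005],
  [0,0,0.005],
  [0,0,0.005],
  [0,0,0.005],
  [0,0,0.004],
], turn=[0,0,0,0,0,0,0,0])

```text
time: 8.0
tool_pos: [0.5745, -0.2225, 0.1806]
tool_rot: [-0.0, 0.571, 0.821, 0.0]
contact_force: [-0.3, -0.2, -3.4]
gripper_width: 0.74
grasp_force: 66.3
```

Emit:
play_rows([
  [0,0,0],
  [0,0,0],
], turn=[0,0])

```text
time: 8.25
tool_pos: [0.5744, -0.2228, 0.1801]
tool_rot: [-0.0, 0.571, 0.821, 0.0]
contact_force: [0.2, 0.1, -3.1]
gripper_width: 0.737
grasp_force: 66.3
```

```bash
python3 - <<'E'
from h import *
s=shot("side","s3"); cv2.imwrite("pics/m3.png",cv2.resize(s[245:395,390:488],(390,600),interpolation=2)[:,:,::-1])
E
```

```text
(no output)
```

View pics/m3.png

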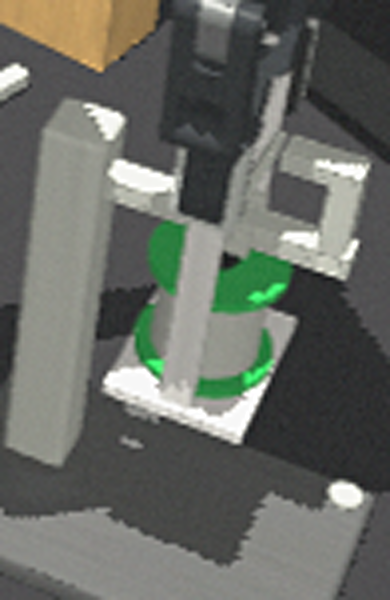

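Emit:
play_rows([
  [0.002,-0.006,0.001],
  [0.005,-0.0135,0],
  [0.005,-0.0135,0],
  [0.005,-0.0135,0],
  [0.005,-0.0135,0],
  [0.005,-0.0135,0],
  [0.005,-0.0135,0],
  [0.005,-0.0135,0],
], turn=[0,0,0,0,0,0,0,0])

```text
time: 9.3
tool_pos: [0.6119, -0.3243, 0.1812]
tool_rot: [-0.0, 0.571, 0.821, 0.0]
contact_force: [-0.8, -0.4, -4.4]
gripper_width: 0.74
grasp_force: 66.3
```

Emit:
play_rows([
  [0,0,0],
  [0,0,0],
], turn=[0,0])

```text
time: 9.55
tool_pos: [0.6115, -0.3231, 0.1812]
tool_rot: [-0.0, 0.571, 0.821, 0.0]
contact_force: [-0.1, 0.3, -2.7]
gripper_width: 0.738
grasp_force: 66.5
```

Emit:
play_rows([
  [-0.009,-0.003,0.003],
  [-0.018,-0.007,0.007],
  [-0.02,-0.007,0.007],
  [-0.02,-0.007,0.007],
  [-0.02,-0.007,0.007],
  [-0.02,-0.007,0.007],
  [-0.02,-0.007,0.007],
  [-0.015,-0.007,0.005],
], turn=[0,0,0,0,0,0,0,0])

```text
time: 10.55
tool_pos: [0.4683, -0.376, 0.232]
tool_rot: [0.0, 0.572, 0.821, -0.0]
contact_force: [0.9, 0.3, -3.2]
gripper_width: 0.735
grasp_force: 66.8
```

Emit:
play_rows([
  [-0.005,0.017,0],
  [-0.005,0.03,0],
  [-0.005,0.034,0],
  [-0.005,0.036,0],
  [-0.005,0.036,0],
  [-0.005,0.036,0],
  [-0.005,0.036,0],
  [-0.005,0.036,0],
], turn=[4,5,5.6,5.6,5.6,5.6,5.6,5.6])

```text
time: 11.55
tool_pos: [0.4291, -0.1135, 0.2315]
tool_rot: [0.0, 0.233, 0.973, 0.0]
contact_force: [1.4, 0.7, -2.5]
gripper_width: 0.739
grasp_force: 66.9
```

Emit:
play_rows([
  [0.004,0.036,0],
  [0.004,0.036,0],
  [0.004,0.036,0],
  [0.004,0.036,0],
  [0.004,0.036,0],
  [0.004,0.036,0],
  [0.004,0.03,0],
  [0.001,0.02,0],
], turn=[5.6,5.6,5.6,5.6,5.6,5.6,5.4,4])

```text
time: 12.55
tool_pos: [0.4585, 0.1526, 0.2315]
tool_rot: [0.0, -0.14, 0.99, 0.0]
contact_force: [-0.6, -0.2, -4.0]
gripper_width: 0.735
grasp_force: 67.0
```

Emit:
play_rows([
  [0,0,0],
  [0,0,0],
  [0,0,0],
], turn=[0,0,0])

```text
time: 12.92
tool_pos: [0.4586, 0.1508, 0.2313]
tool_rot: [0.0, -0.138, 0.99, -0.0]
contact_force: [0.5, -1.0, -3.6]
gripper_width: 0.734
grasp_force: 67.2
```

```bash
python3 - <<'E'
from h import *
st=state(); print(st["time"],st["tool_pos"],st["contact_force"]); M=R.from_quat(np.r_[st["tool_rot"][1:],st["tool_rot"][0]]).as_matrix(); print(np.degrees(np.arctan2(M[1,1],M[0,1])),M[2],st["joint_pos"].round(2))
E
```

```text
12.925 [0.45859597 0.15082061 0.23134282] [ 0.48294969 -0.96345451 -3.64760787]
105.8137757813731 [-7.41517057e-05 -2.21094480e-04 -9.99999973e-01] [ 0.16 -0.3   1.93 -0.    1.51 -1.68]
```

Emit:
play_rows([
  [0,0.008,-0.006],
  [0,0.007,-0.015],
  [0,0,-0.02],
  [0,0,-0.02],
  [0,0,-0.02],
  [0,0,-0.015],
  [0,0,-0.006],
  [0,0,-0.004],
], turn=[0,0,0,0,0,0,0,0])

```text
time: 13.92
tool_pos: [0.4588, 0.1666, 0.1252]
tool_rot: [0.0, -0.138, 0.99, -0.0]
contact_force: [-0.6, 0.0, -3.3]
gripper_width: 0.736
grasp_force: 67.2
```

Emit:
play_rows([
  [0,0,0],
  [0,0,0],
  [0,0,0],
], turn=[0,0,0])

```text
time: 14.3
tool_pos: [0.459, 0.1667, 0.1259]
tool_rot: [0.001, -0.138, 0.99, 0.0]
contact_force: [0.3, 0.9, -3.7]
gripper_width: 0.737
grasp_force: 67.2
```

```bash
python3 - <<'E'
from h import *
s=shot("side","s4"); t=shot("top","t4")
def crop(im,x,y,w,h,k):
    c=cv2.resize(im[y:y+h,x:x+w],None,fx=k,fy=k,interpolation=cv2.INTER_CUBIC)
    for i in range(0,w,10): cv2.line(c,(i*k,0),(i*k,6),(255,255,0),1); cv2.putText(c,str(x+i),(i*k,16),0,.35,(255,255,0),1)
    for i in range(0,h,10): cv2.line(c,(0,i*k),(6,i*k),(255,255,0),1); cv2.putText(c,str(y+i),(8,i*k+4),0,.35,(255,255,0),1)
    return c
o=np.zeros((600,800,3),np.uint8); o[:600,:500]=crop(s,180,200,100,120,5); o[:345,500:]=crop(t,192,236,100,115,3); cv2.imwrite("pics/m4.png",o[:,:,::-1])
# predicted foot underside / top corners and pocket corners in the side view if all is as assumed
st=state(); p=st["tool_pos"]; print(p)
def box(cx,cy,yaw,hx,hy,z):
    c,s_=np.cos(yaw),np.sin(yaw); return [[cx+c*a*hx-s_*b*hy,cy+s_*a*hx+c*b*hy,z] for a,b in((-1,1),(-1,-1),(1,-1),(1,1))]
zf=p[2]-.0866
print("foot top",proj("side",box(p[0],p[1],np.radians(15.85),.025,.033,zf+.006)).round(1).tolist())
print("foot bot",proj("side",box(p[0],p[1],np.radians(15.85),.025,.033,zf)).round(1).tolist())
print("pocket",proj("side",box(.459,.166,np.radians(15.85),.028,.036,.024)).round(1).tolist())
E
```

```text
[0.45878169 0.16667145 0.12568243]
foot top [[199.7, 267.5], [227.9, 280.4], [246.2, 265.8], [218.5, 253.8]]
foot bot [[200.1, 270.1], [228.2, 283.0], [246.4, 268.5], [218.8, 256.4]]
pocket [[198.9, 277.1], [229.4, 291.3], [249.6, 274.9], [219.7, 261.7]]
```

View pics/m4.png

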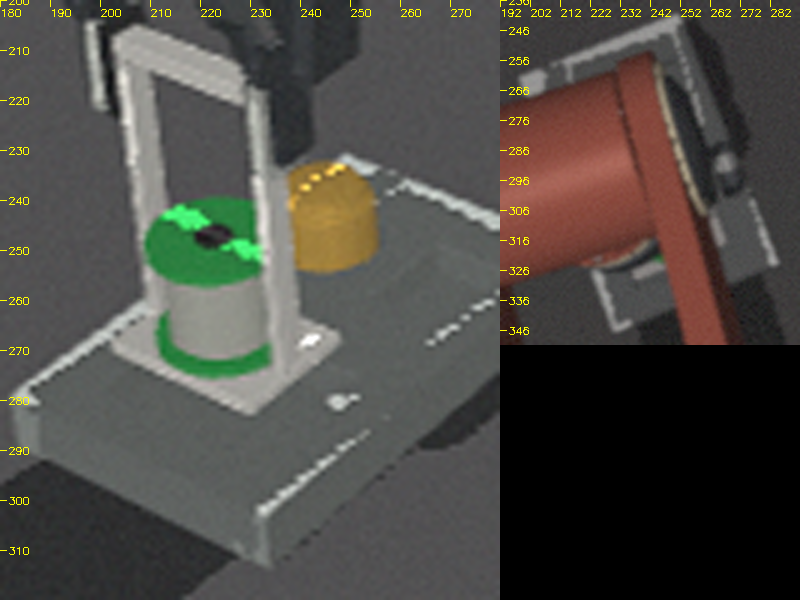

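Side crop: the foot corners sit at about (202,268), (230,281) and (248,267), hovering over the pocket. Relative to the pocket they are about 1 mm towards -y, so I'll correct 1 mm and lower.

Emit:
play_rows([
  [0,0.001,-0.002],
  [0,0,-0.0025],
  [0,0,-0.0025],
  [0,0,-0.0025],
  [0,0,-0.0025],
  [0,0,-0.0025],
  [0,0,-0.0025],
  [0,0,-0.002],
], turn=[0,0,0,0,0,0,0,0])

```text
time: 15.4
tool_pos: [0.4585, 0.1676, 0.1061]
tool_rot: [-0.0, -0.138, 0.99, -0.0]
contact_force: [0.1, 0.8, -3.1]
gripper_width: 0.739
grasp_force: 67.2
```

Emit:
play_rows([
  [0,0,0],
  [0,0,0],
], turn=[0,0])

```text
time: 15.65
tool_pos: [0.4586, 0.1676, 0.1064]
tool_rot: [0.0, -0.138, 0.99, 0.0]
contact_force: [0.8, -0.3, -2.9]
gripper_width: 0.735
grasp_force: 67.2
```

Emit:
play_rows([
  [0,0,-0.001],
  [0,0,-0.001],
  [0,0,-0.001],
  [0,0,-0.001],
  [0,0,-0.001],
  [0,0,-0.001],
  [0,0,-0.001],
  [0,0,0],
], turn=[0,0,0,0,0,0,0,0])

```text
time: 16.65
tool_pos: [0.4585, 0.1676, 0.0992]
tool_rot: [-0.0, -0.138, 0.99, -0.0]
contact_force: [-0.2, -0.3, -3.0]
gripper_width: 0.738
grasp_force: 67.2
```

Emit:
play_rows([
  [0,0,-0.001],
  [0,0,-0.0005],
  [0,0,-0.0005],
  [0,0,0],
], turn=[0,0,0,0])

```text
time: 17.15
tool_pos: [0.4585, 0.1676, 0.0973]
tool_rot: [-0.0, -0.138, 0.99, 0.0]
contact_force: [-0.5, -0.2, -3.1]
gripper_width: 0.734
grasp_force: 67.2
```

Emit:
play_rows([
  [0,0,-0.0005],
  [0,0,-0.0005],
  [0,0,0],
], turn=[0,0,0])

```text
time: 17.52
tool_pos: [0.4588, 0.1677, 0.0967]
tool_rot: [0.0, -0.138, 0.99, 0.0]
contact_force: [-2.2, -0.4, -1.0]
gripper_width: 0.741
grasp_force: 67.6
```

Emit:
play_rows([
  [0,0,-0.0005],
  [0,0,-0.0005],
  [0,0,0],
], turn=[0,0,0])

```text
time: 17.9
tool_pos: [0.459, 0.1677, 0.0967]
tool_rot: [0.0, -0.138, 0.99, -0.0]
contact_force: [-3.6, -0.3, 6.5]
gripper_width: 0.738
grasp_force: 68.3
```

The floor contact comes at the predicted height, TCP 0.0967, so the foot is home. Easing off and releasing.

Emit:
play_rows([
  [0,0,0.0005],
  [0,0,0],
], turn=[0,0])

```text
time: 18.15
tool_pos: [0.4589, 0.1677, 0.0967]
tool_rot: [0.0, -0.138, 0.99, 0.0]
contact_force: [-3.0, -1.4, 6.0]
gripper_width: 0.737
grasp_force: 68.2
```

Emit:
play_rows([
  [0,0,0],
  [0,0,0],
  [0,0,0],
  [0,0,0],
  [0,0,0],
  [0,0,0],
  [0,0,0],
  [0,0,0],
], turn=[0,0,0,0,0,0,0,0], hand=0.0854)

```text
time: 19.15
tool_pos: [0.4586, 0.1676, 0.0958]
tool_rot: [0.0, -0.138, 0.99, -0.0]
contact_force: [0.6, 0.3, -1.0]
gripper_width: 1.0
grasp_force: 0.0
```

Emit:
play_rows([
  [0,0,0.003],
  [0,0,0.005],
  [0,0,0.01],
  [0,0,0.02],
  [0,0,0.03],
  [0,0,0.03],
  [0,0,0.03],
  [0,0,0.02],
], turn=[0,0,0,0,0,0,0,0])

```text
time: 20.15
tool_pos: [0.4591, 0.1677, 0.2463]
tool_rot: [0.001, -0.138, 0.99, 0.0]
contact_force: [-0.2, -0.8, 0.6]
gripper_width: 1.004
grasp_force: 0.0
```

Emit:
play_rows([
  [0,0.03,0.02],
  [0,0.05,0],
  [0,0.05,0],
  [0,0.05,0],
  [0,0.05,0],
  [0,0.05,0],
  [0,0.03,0],
  [0,0,0],
], turn=[0,0,0,0,0,0,0,0])

```text
time: 21.15
tool_pos: [0.4579, 0.4792, 0.2631]
tool_rot: [-0.001, -0.14, 0.99, -0.0]
contact_force: [0.3, -1.1, -0.3]
gripper_width: 0.999
grasp_force: 0.0
```

```bash
python3 - <<'E'
from h import *
s=shot("side","s5"); t=shot("top","t5"); print(state()["time"],state()["tool_pos"])
o=np.zeros((600,800,3),np.uint8); o[:600,:500]=cv2.resize(s[200:320,180:280],(500,600),interpolation=2); o[:345,500:]=cv2.resize(t[236:351,192:292],(300,345),interpolation=2); o[350:600,500:]=cv2.resize(s,(300,250)); cv2.imwrite("pics/m5.png",o[:,:,::-1])
E
```

```text
21.25 [0.45841863 0.47732801 0.26348071]
```

View pics/m5.png

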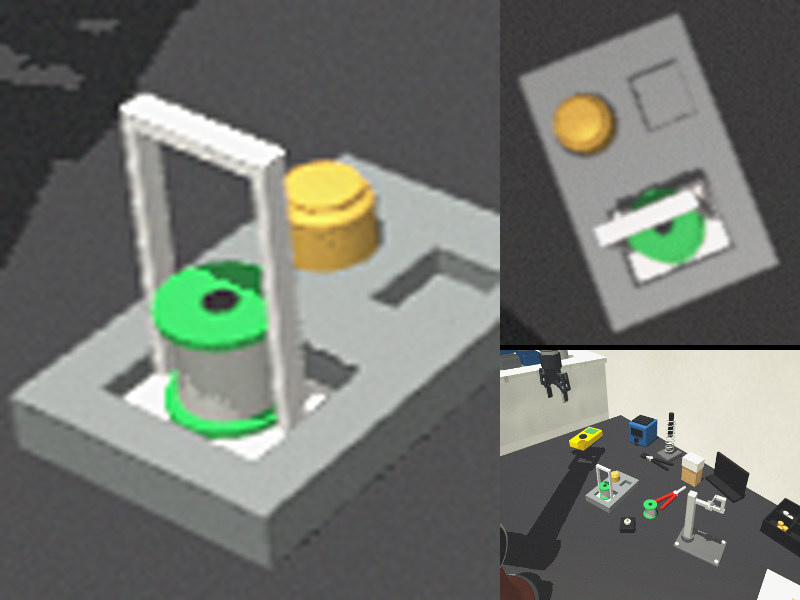

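The foot is sunk in the large pocket at about (235,400) in the side crop. The reel stands upright, the hook is empty and nothing else has moved. Handing in.

```bash
python3 -c "
from plant import *
print(job_done())"
```

```text
the job is handed in; nothing more can be done
None
```

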